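# Find the short-filled box on the balance and set it in the refill cradle

### The job

One of the two look-alike boxes in the two-place rack is short-filled. Set one box on the middle of each pan of the balance, let go and see which way the beam tips; then move the lighter box to the refill cradle, fully down and centred between its two upright tabs, and leave the heavier box standing on its pan. Keep the boxes upright and do not disturb the pot, the cup and the tweezers.

Things in the scene. Friction and masses are not known exactly. Their poses are not given: they have to be found in the camera images.
- box_p: small lidded card box (dark lid, tan bottom), 45 mm (its x) by 62 mm (its y) by 31 mm high; origin at the centre of its underside, z up. The two boxes look exactly alike; one is full (0.18 to 0.22 kg), the other short (0.10 to 0.12 kg); either may be the short one. It starts in one of the rack's two places.
- box_q: small lidded card box (dark lid, tan bottom), 45 mm (its x) by 62 mm (its y) by 31 mm high; origin at the centre of its underside, z up. The two boxes look exactly alike; one is full (0.18 to 0.22 kg), the other short (0.10 to 0.12 kg); either may be the short one. It starts in the rack's other place.
- rack: fixed rack, plywood board 185 (x) by 70 by 10 mm, origin at the centre of its underside; two places, 55 mm either side of it along x. Upright steel tabs (34 mm long in y, 3 mm thick, tops 43 mm over the table), centred 28 mm either side of each place along x, leave only a grip across the box's 62 mm length (along y). A box stands on the board, its x about along the rack's x.
- balance: fixed grey two-pan bench balance; origin on the table at its centre; the beam runs along its y. Its pointer and scale plate stand over the centre up to 126 mm above the table (plate 56 mm wide along y, 3 mm thick).
- beam (a joint): tilt of the balance beam, rad: 0 level (as when empty), positive = left (+y) pan down, negative = right (-y) pan down; stops at +-0.14. The beam is damped, takes up to about 1 s to settle, and goes right to a stop with one box alone or with both boxes on. The pans stay level.
- pan_left_top (a point): centre of the upper face of the left pan (the balance's +y side, 130 mm from its centre): a flat round plate, 100 mm across, 4 mm thick, no rim; 72 mm above the table when level, moving 18 mm up or down with the beam.
- pan_right_top (a point): the same for the right pan (the balance's -y side)
- cradle: fixed refill cradle, plywood board 56 (x) by 99 by 10 mm; origin at the centre of its underside. Two upright steel tabs (34 mm long in x, 3 mm thick, tops 43 mm over the table), centred 38.5 mm either side along y, leave 74 mm for the box's 62 mm length along y; here the box can be held only across its 45 mm width (along x). Either way round is right.
- cradle_seat (a point): centre of the cradle's floor between the tabs, where the centre of the box's underside belongs; axes as the cradle's
- pot: small white screw pot, 41 mm across, 34 mm high; a bystander, not to be moved; origin at the centre of its underside
- cup: small round green parts cup, 56 mm across, 21 mm high; a bystander, not to be moved; origin at the centre of its underside
- tweezers: dark tweezers lying flat, 14 x 118 x 10 mm, long along their y; a bystander, not to be moved; origin at the centre of its underside
Not all that is in view belongs to the job. What is shaped like the box_q but blue or pink is not meant. What is shaped like the box_p but red is not meant.

How it is judged:
By the outcome, as a careful person would: the job done as asked, in the order asked, and still so for the second after the job is handed in, with the robot touching nothing.
It also fails if it takes over 67 s, if anything falls off the work surface, if the arm or the gripper's body presses on something with over 40 N, if the wrist force passes 120 N, or if a joint passes its speed limit or range.

### The arm

A 6-joint arm with a two-finger parallel gripper is mounted at the origin on a cart in front of the work surface, level with it; the furniture and walls round the work are solid. World frame = base frame: x ahead of the robot, y to its left, z up, the work surface at z = 0. Lengths are in m, angles in degrees, forces in N, time in s.
With the tool pointing down it reaches from about 0.325 to 0.85 m from the base axis. Payload 15.5 kg.
Tool frame: the origin (TCP) lies on the centre line of the jaws, within the pads' length; the fingertips stand 25 mm ahead of it and the grasp point (between the pads) lies 6 mm ahead of it; z points along the fingers, y is the direction in which the jaws open and shut (so a half turn about z gives the same grasp; the last joint's range is limited). The gripper opens to 91 mm and grips with 3 to 60 N. Pads are 32 mm wide; open, the fingers measure 118 mm over their backs; the gripper's body (76 mm by 178 mm) begins 60 mm behind the grasp point.
Start: joints at [-70.56, 28.281, 77.091, -0, 74.628, -5.472], TCP at [0.263, -0.567, 0.209] pointing down, gripper open.
Joint ranges: [-166.48, 166.48], [-47.26, 123.95], [12.59, 153.08], [-70.14, 250.14], [6.76, 159.57], [-176.63, 176.63]. Speed limits (degrees/s): [108.29, 108.29, 147.25, 172.46, 172.46, 172.46].

### API

Orientations are given as [roll, pitch, yaw] about the fixed x, y, z axes, in that order (R = Rz(yaw) Ry(pitch) Rx(roll)).
In Python, from station import r gives the robot as it stands. The module is installed in compiled form; this text tells all that it offers. Calls block until the motion is done:
- r.goto(position, orientation): joint-space move of the TCP to a pose.
- r.servo_line(position, rot=None, vel=0.15): straight line of the TCP; rot=None keeps the orientation; vel is the mean speed in m/s.
- r.movej(angles): joint-space move.
- r.gripper_to(opening): finger opening in m; the grip force is fixed at half the most; returns when the fingers have stopped.
- r.pause(seconds).
- r.inverse_kinematics(position, orientation): joint angles nearest the present ones, or None.
- r.get_image(name): name is "scene" or "top" or "wrist"; returns the picture (480x640x3 uint8, blue, green, red); there is no depth.
- r.camera_params(name): a dict with "camera_matrix" (3x3 intrinsics, pixels), "R" (3x3) and "t" (3): a world point X has camera coordinates R X + t. Camera axes: x right, y down, z forward; pixel columns grow to the right and rows downward; lengths in m; the calibration is good to about 2 mm. A picture is of the moment at which its call begins: read the wrist's pose just before it. camera_params takes no time and is no camera call; for the wrist camera it gives the pose at the moment of the call.
A pose or a line that the arm cannot do raises r.IKError and nothing moves.
- r.finish_job(): hands the job in, once; it reports no verdict.
Readings, each from a call of its own:
- r.get_clock(): time.
- r.get_qpos(): joint angles.
- r.get_qd(): joint speeds.
- r.get_effort(): joint torques, N m.
- r.get_ee_pos(): TCP position.
- r.get_eef_rot(): TCP orientation.
- r.get_ft_force(): force on the tool from outside, world axes, zero at the start.
- r.get_torque(): the same for the moment, N m.
- r.get_opening(): finger opening in m.
Only numpy, scipy, OpenCV 4.12 (cv2) and the standard library are available. Lean on these libraries where they do the work, as an engineer would, in place of code of your own. Each camera call takes 0.05 s, during which the arm holds its last target.

## Working session

There is one attempt and no reset: what is moved stays moved. The work goes in short steps, each a Python script; the robot and the scene stay as the last script left them, time stands still between calls to the robot, and variables do not carry over. Pictures are saved under pics/ and viewed, and the job is handed in when it is done.

```bash
mkdir -p pics; ls; python3 - <<'E'
from station import r
import cv2
print(r.get_clock())
for n in ("scene","top"):
    im=r.get_image(n); cv2.imwrite(f"pics/{n}0.png",im)
    c=r.camera_params(n); print(n,c)
print(r.get_clock(), r.get_ee_pos(), r.get_eef_rot())
E
```

```text
pics
0.0
scene {'camera_matrix': array([[501.40694134,   0.        , 316.29081017],
       [  0.        , 501.40694134, 234.69740721],
       [  0.        ,   0.        ,   1.        ]]), 'R': array([[ 0.82233637, -0.56842067,  0.02570672],
       [-0.22764395, -0.37006658, -0.9006825 ],
       [ 0.52147974,  0.734812  , -0.43371674]]), 't': array([-0.42685296,  0.17902118,  1.05550425])}
top {'camera_matrix': array([[539.74427892,   0.        , 322.60748361],
       [  0.        , 539.74427892, 236.85627537],
       [  0.        ,   0.        ,   1.        ]]), 'R': array([[ 0.01669311, -0.99979537, -0.01142647],
       [-0.98320075, -0.01433641, -0.18196359],
       [ 0.18176254,  0.01427205, -0.98323888]]), 't': array([0.02810682, 0.54499198, 1.31642734])}
0.1 [ 0.26316963 -0.56651877  0.20859548] [-1.79938566e+02 -7.39653081e-03  2.49117053e+01]
```

View pics/scene0.png

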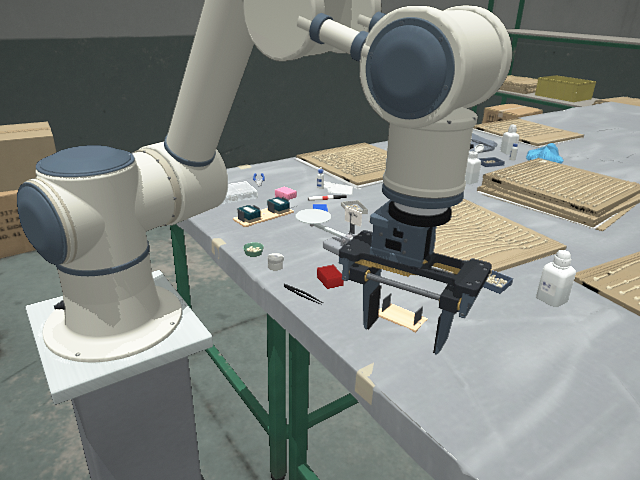

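View pics/top0.png

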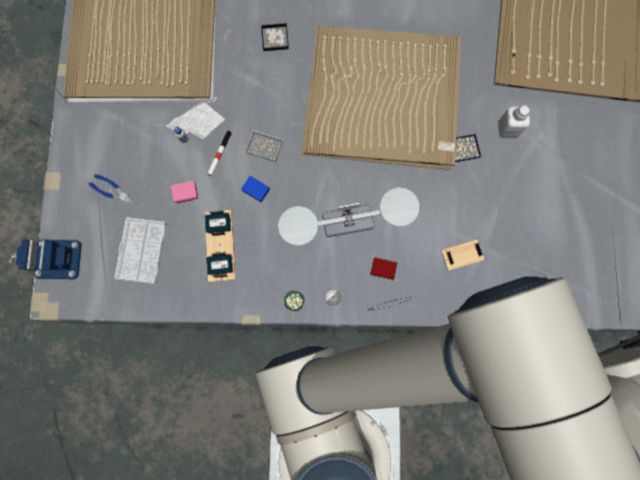

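The top view shows the rack at about (220,245) with dark-lidded boxes at (218,222) and (219,264). The balance pans are at (298,225) and (400,207), and the cradle is at (464,255). The pot is at (333,297), the cup at (294,300) and the tweezers at (390,302).

Possible mix-ups are the pink box (184,191), the blue box (255,188), the red box (383,268), and the navy stapler or tape thing (60,258). By the description, the two dark-lidded boxes standing in the rack are the ones I want. I'll check them in a close crop.

```bash
cat > h.py <<'E'
import numpy as np, cv2
def ray(c,uv,z):
    K,R,t=c["camera_matrix"],c["R"],c["t"]
    d=R.T@np.linalg.solve(K,np.array([uv[0],uv[1],1.])); o=-R.T@t
    return o+d*(z-o[2])/d[2]
def proj(c,X):
    p=c["camera_matrix"]@(c["R"]@np.asarray(X,float)+c["t"]); return p[:2]/p[2]
def blobs(mask,amin=30):
    cs,_=cv2.findContours(mask.astype(np.uint8),cv2.RETR_EXTERNAL,cv2.CHAIN_APPROX_NONE)
    return [c for c in cs if cv2.contourArea(c)>amin]
E
python3 - <<'E'
from station import r
from h import *
im=cv2.imread("pics/top0.png"); c=r.camera_params("top")
a=cv2.resize(im[195:295,170:290],None,fx=4,fy=4,interpolation=cv2.INTER_CUBIC)
b=cv2.resize(im[180:310,270:490],None,fx=3,fy=3,interpolation=cv2.INTER_CUBIC)
cv2.imwrite("pics/ca.png",a);cv2.imwrite("pics/cb.png",b)
print("cam",-c["R"].T@c["t"])
for n,uv,z in [("b1",(218,222),.041),("b2",(219,264),.041),("rack",(220,245),.01),("pL",(298,225),.072),("pR",(400,207),.072),("cr",(464,255),.01),("pot",(333,297),.034),("cup",(294,300),.02),("tw",(390,302),.005),("red",(383,268),.03)]: print(n,ray(c,uv,z).round(3))
E
```

```text
cam [0.29609016 0.01712617 1.3938524 ]
b1 [0.581 0.306 0.041]
b2 [0.472 0.298 0.041]
rack [0.526 0.304 0.01 ]
pL [0.57  0.098 0.072]
pR [ 0.62  -0.157  0.072]
cr [ 0.51  -0.329  0.01 ]
pot [0.394 0.008 0.034]
cup [0.386 0.107 0.02 ]
tw [ 0.386 -0.138  0.005]
red [ 0.47  -0.118  0.03 ]
```

View pics/ca.png

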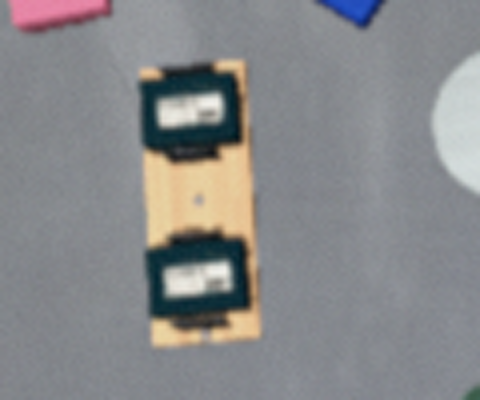

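View pics/cb.png

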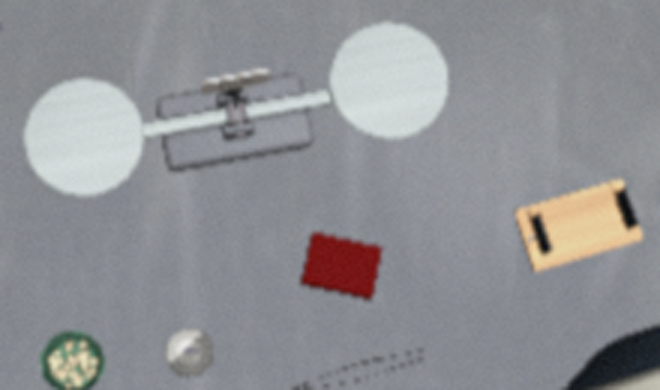

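The crop confirms it: both boxes have a dark lid with a white label, stand in the rack and are flanked by steel tabs. The blue, pink and red ones are decoys. Next I'll take the measurements.

```bash
python3 - <<'E'
from station import r
from h import *
im=cv2.imread("pics/top0.png"); c=r.camera_params("top")
hsv=cv2.cvtColor(im,cv2.COLOR_BGR2HSV); 
for p in [(300,215),(218,222),(209,222),(226,245),(464,255),(340,200),(250,240)]: print(p,hsv[p[1],p[0]])
def rep(name,m,z,off=(0,0)):
    for k in blobs(m,60):
        k=k+np.array(off)
        P=np.array([ray(c,p[0],z)[:2] for p in k.astype(float)],np.float32)
        rr=cv2.minAreaRect(P); M=cv2.moments(k); 
        cen=ray(c,(M['m10']/M['m00'],M['m01']/M['m00']),z)
        print(name,"cen",cen.round(4),"rect",np.round(rr[0],4),np.round(rr[1],4),round(rr[2],1))
def roi(m,x0,x1,y0,y1): return m[y0:y1,x0:x1],(x0,y0)
V=hsv[...,2].astype(int);S=hsv[...,1].astype(int);H=hsv[...,0].astype(int)
m,o=roi((V>195)&(S<60),270,430,180,250); rep("pan",m,.072,o)
m,o=roi((S>60)&(H>5)&(H<30)&(V>120),435,490,230,280); rep("cradle",m,.010,o)
m,o=roi((S>60)&(H>5)&(H<30)&(V>120)|(V<75),195,245,200,290); rep("rack+",m,.010,o)
m=((V<90)&(H>80)&(H<105)&(S>120)).astype(np.uint8); m=cv2.morphologyEx(m,cv2.MORPH_CLOSE,np.ones((5,5)))
m,o=roi(m,195,245,200,290); rep("lid",m,.041,o)
E
```

```text
(300, 215) [ 90   9 210]
(218, 222) [ 23  15 224]
(209, 222) [ 85  19 147]
(226, 245) [ 18  88 229]
(464, 255) [ 19  83 231]
(340, 200) [111  12 145]
(250, 240) [110  11 139]
pan cen [0.5693 0.0952 0.072 ] rect [0.5617 0.07  ] [0.1559 0.0951] 76.1
pan cen [ 0.6206 -0.1554  0.072 ] rect [ 0.6211 -0.1556] [0.0949 0.0951] 71.9
cradle cen [ 0.5094 -0.3214  0.01  ] rect [ 0.5106 -0.3244] [0.0553 0.0981] 17.6
rack+ cen [0.5257 0.3047 0.01  ] rect [0.5266 0.3054] [0.1842 0.0701] 6.0
lid cen [0.473  0.2981 0.041 ] rect [0.4738 0.2984] [0.0439 0.0591] 7.5
lid cen [0.5807 0.3084 0.041 ] rect [0.5817 0.3083] [0.046  0.0591] 6.1
```

```bash
cat >> h.py <<'E'
def meas(c,m,z,amin=60,off=(0,0)):
    out=[]
    for k in blobs(m,amin):
        k=k+np.array(off)
        P=np.array([ray(c,p[0],z)[:2] for p in k.astype(float)],np.float32)
        rr=cv2.minAreaRect(P); out.append((np.round(rr[0],4),np.round(rr[1],4),round(rr[2],1)))
    return out
def lidmask(im):
    hsv=cv2.cvtColor(im,cv2.COLOR_BGR2HSV); H,S,V=[hsv[...,i].astype(int) for i in range(3)]
    m=((V<90)&(H>80)&(H<105)&(S>120)).astype(np.uint8)
    return m
E
python3 - <<'E'
from station import r
from h import *
im=cv2.imread("pics/top0.png"); c=r.camera_params("top")
hsv=cv2.cvtColor(im,cv2.COLOR_BGR2HSV);V=hsv[...,2];S=hsv[...,1]
m=((V>195)&(S<60)).astype(np.uint8); m=cv2.morphologyEx(m,cv2.MORPH_OPEN,cv2.getStructuringElement(cv2.MORPH_ELLIPSE,(17,17)))
for q in meas(c,m[180:250,270:430],.072,60,(270,180)): print(q)
print(r.inverse_kinematics([.581,.307,.24],[180,0,186]))
r.goto([.527,.304,.26],[180,0,186])
print(r.get_clock(),r.get_qpos(),r.get_ee_pos())
cw=r.camera_params("wrist"); im=r.get_image("wrist"); cv2.imwrite("pics/w1.png",im)
np.savez("w1.npz",**cw); print(-cw["R"].T@cw["t"],cw["R"][2])
E
```

```text
(array([0.5687, 0.0997]), array([0.0946, 0.0927]), 1.1)
(array([ 0.6211, -0.1555]), array([0.0926, 0.095 ]), 45.7)
[ 22.64815187  29.52488221  69.76999859   0.          80.7051192
 -73.35184813]
3.2917 [ 2.42967345e+01  2.44678025e+01  7.54572169e+01 -6.60891555e-03
  8.00784079e+01 -7.16363602e+01] [0.52735178 0.30341969 0.25995146]
[0.45078668 0.2974631  0.43478835] [ 0.26898135  0.0279221  -0.96274056]
```

View pics/w1.png

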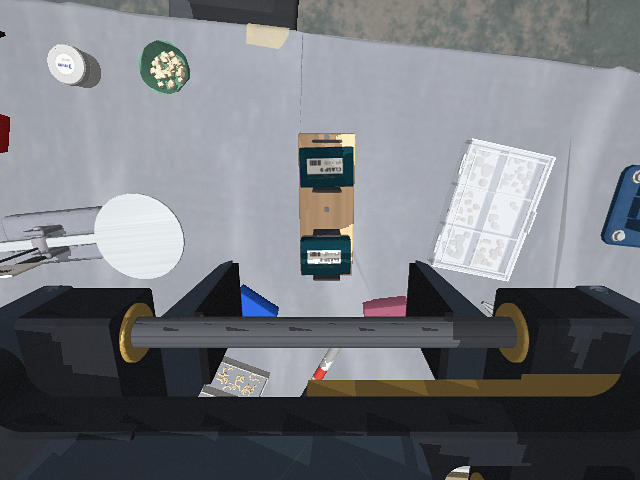

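The wrist view shows both boxes in the rack, with the near lid at (327,167) and the far one at (326,256), and the left pan at (140,236).

```bash
python3 - <<'E'
from h import *
im=cv2.imread("pics/w1.png"); c=dict(np.load("w1.npz"))
hsv=cv2.cvtColor(im,cv2.COLOR_BGR2HSV)
m=lidmask(im)
m=cv2.morphologyEx(m,cv2.MORPH_CLOSE,np.ones((9,9),np.uint8))
for q in meas(c,m[130:290,290:365],.041,200,(290,130)): print("lid",q)
H,S,V=[hsv[...,i].astype(int) for i in range(3)]
m=((V>205)&(S<30)).astype(np.uint8); 
m=cv2.morphologyEx(m,cv2.MORPH_OPEN,cv2.getStructuringElement(cv2.MORPH_ELLIPSE,(31,31)))
for q in meas(c,m[180:290,60:200],.072,200,(60,180)): print("pan",q)
E
```

```text
lid (array([0.5798, 0.3123]), array([0.049 , 0.0597]), 7.1)
lid (array([0.4736, 0.3023]), array([0.0438, 0.06  ]), 7.3)
pan (array([0.5701, 0.1025]), array([0.0969, 0.0978]), 6.0)
```

```bash
cat >> h.py <<'E'
A=11.6
PL=(.5695,.1010); PR=(.6215,-.1540)
E
python3 - <<'E'
from station import r
from h import *
x,y=.581,.310
r.goto([x,y,.10],[180,0,186]); r.servo_line([x,y,.039],vel=.12)
print(r.get_ft_force()); r.gripper_to(.055); print(r.get_opening(),r.get_clock())
r.servo_line([x,y,.16],vel=.2)
cv2.imwrite("pics/w2.png",r.get_image("wrist"))
print(r.get_opening(),r.get_ft_force(),r.get_clock())
E
```

```text
[-0.01297479  0.81424098  0.41593949]
0.05492348849073776 5.425
0.05523649480648942 [ 0.76954387  0.40901712 -0.6005151 ] 6.2333
```

View pics/w2.png

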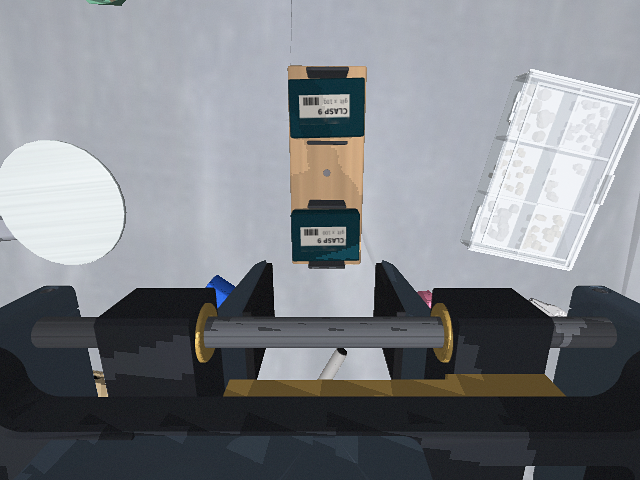

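The fingers closed to 55 mm with nothing between them, and both boxes still sit in the rack. I'll find out why.

```bash
python3 - <<'E'
from station import r
from h import *
p=r.get_ee_pos(); print(p,r.get_eef_rot(),r.get_opening())
c=r.camera_params("wrist")
for dz in (0,.006,.025): print(dz,proj(c,p-[0,0,dz]))
im=cv2.imread("pics/w2.png")
m=cv2.morphologyEx(lidmask(im),cv2.MORPH_CLOSE,np.ones((9,9),np.uint8))
for q in meas(c,m[60:290,285:370],.041,200,(285,60)): print("lid",q)
im=r.get_image("top"); cv2.imwrite("pics/t2.png",im); cv2.imwrite("pics/t2c.png",cv2.resize(im[150:350,150:400],None,fx=3,fy=3))
im=r.get_image("scene"); cv2.imwrite("pics/s2.png",im); cv2.imwrite("pics/s2c.png",cv2.resize(im[130:330,180:430],None,fx=3,fy=3))
E
```

```text
[0.58018097 0.30963657 0.15847112] [-1.79960654e+02 -1.29163577e-01 -1.74001776e+02] 0.05523649480648942
0 [319.99334367 287.95369129]
0.006 [320.10615163 283.76075224]
0.025 [320.42301182 271.98343125]
lid (array([0.5801, 0.3131]), array([0.0472, 0.0601]), 6.8)
lid (array([0.4739, 0.3024]), array([0.0446, 0.0603]), 7.4)
```

View pics/t2c.png

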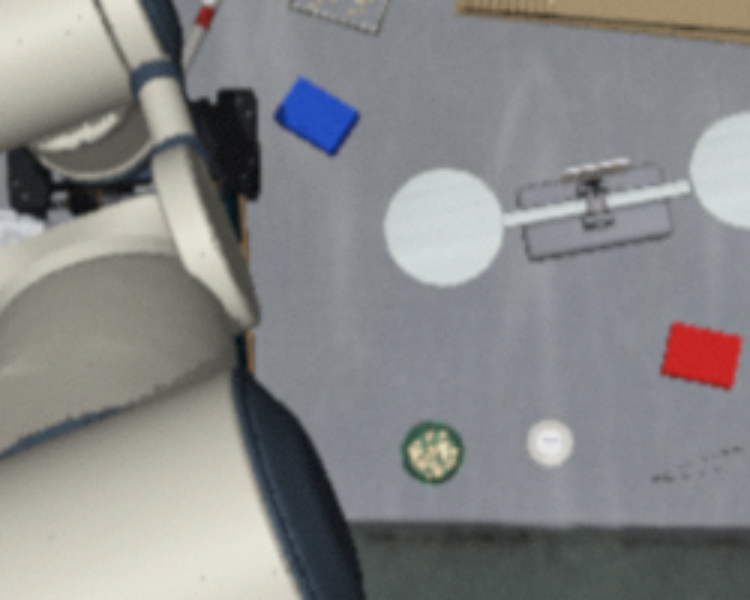

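View pics/s2c.png

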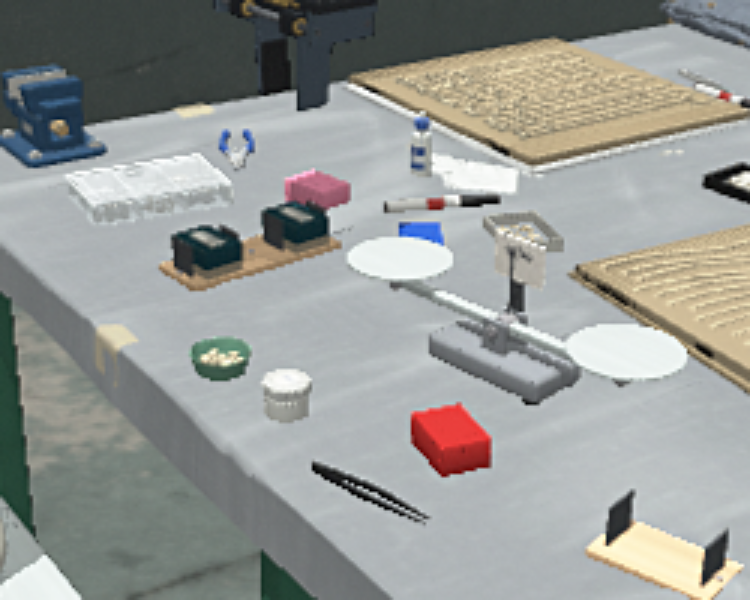

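```bash
python3 - <<'E'
from station import r
from h import *
x,y=.580,.312
r.gripper_to(.091); print("open",r.get_opening())
r.servo_line([x,y,.10],rot=[180,0,186],vel=.2); r.servo_line([x,y,.038],vel=.12)
print(r.get_ee_pos(),r.get_ft_force())
cv2.imwrite("pics/w3.png",r.get_image("wrist")); s=r.get_image("scene")
cv2.imwrite("pics/s3c.png",cv2.resize(s[130:330,180:430],None,fx=3,fy=3))
r.gripper_to(.03); print("op",r.get_opening(),r.get_ee_pos(),r.get_ft_force(),r.get_clock())
cv2.imwrite("pics/w4.png",r.get_image("wrist"))
E
```

```text
open 0.09133544919957143
[0.58057217 0.31221977 0.03886745] [-0.01904343 -0.09166725  1.09951903]
op 0.030021928503733634 [0.58000209 0.31200127 0.03798888] [-0.56721841  0.30969249 -0.4463025 ] 9.2833
```

View pics/w3.png

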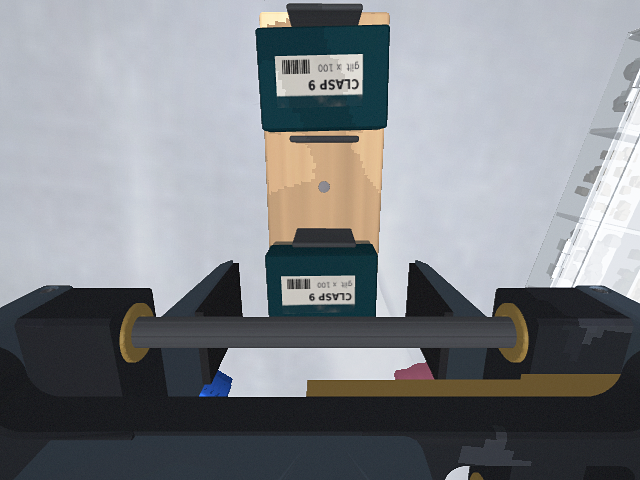

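View pics/w4.png

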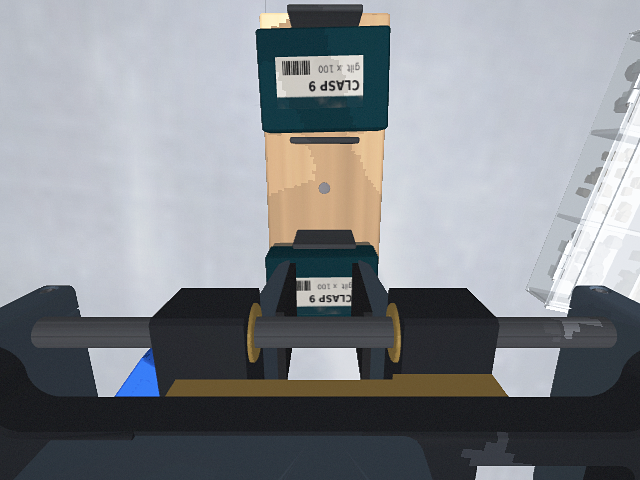

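View pics/s3c.png

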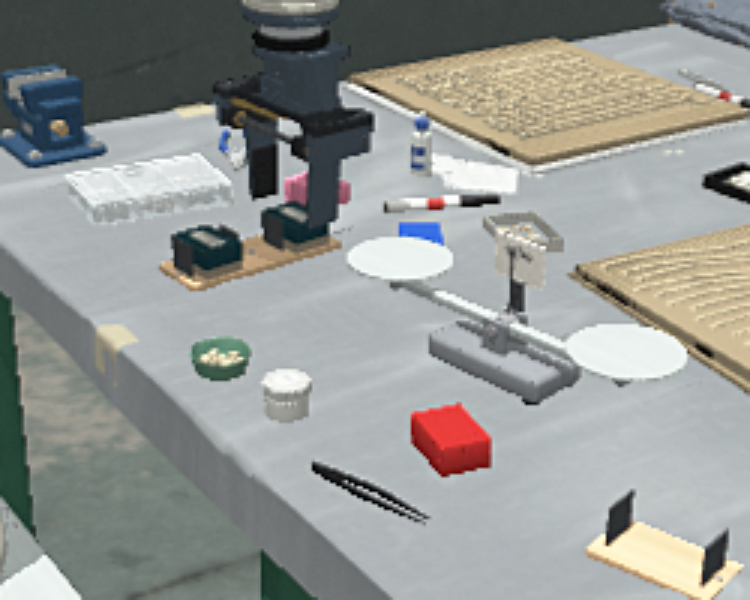

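The fingers closed above the box, so the tips are higher than expected. I'll measure the actual tip height in two views.

```bash
python3 - <<'E'
from station import r
from h import *
p=r.get_ee_pos(); c=r.camera_params("wrist"); s=r.camera_params("scene")
th=np.radians(6); ax=np.array([np.cos(th),np.sin(th),0]); ay=np.array([-np.sin(th),np.cos(th),0])
print("cam-tcp",-c["R"].T@c["t"]-p)
for dz in (-.03,-.02,-.01,0,.01,.025):
  for sx in (-.016,.016):
    print(dz,sx,"wrist",proj(c,p+ay*.0455+ax*sx-[0,0,dz]).round(),proj(c,p-ay*.0455+ax*sx-[0,0,dz]).round(),"scene",proj(s,p-ay*.0455+ax*sx-[0,0,dz]).round(1),proj(s,p-ay*.059+ax*sx-[0,0,dz]).round(1))
r.gripper_to(.091)
im=r.get_image("scene"); cv2.imwrite("pics/s5c.png",cv2.resize(im[165:225,230:310],None,fx=9,fy=9,interpolation=cv2.INTER_CUBIC))
print(r.get_clock())
E
```

```text
cam-tcp [-0.0765342  -0.00605994  0.17484655]
-0.03 -0.016 wrist [418. 282.] [221. 282.] scene [280.6 198.4] [283.3 199.7]
-0.03 0.016 wrist [413. 343.] [226. 343.] scene [289.  196.1] [291.7 197.4]
-0.02 -0.016 wrist [412. 274.] [227. 274.] scene [280.6 201.5] [283.3 202.8]
-0.02 0.016 wrist [408. 332.] [232. 332.] scene [289.  199.1] [291.7 200.4]
-0.01 -0.016 wrist [407. 267.] [232. 267.] scene [280.6 204.5] [283.3 205.9]
-0.01 0.016 wrist [403. 323.] [236. 322.] scene [289.  202.2] [291.7 203.5]
0 -0.016 wrist [403. 261.] [237. 261.] scene [280.7 207.6] [283.3 208.9]
0 0.016 wrist [399. 314.] [241. 314.] scene [288.9 205.2] [291.6 206.5]
0.01 -0.016 wrist [399. 255.] [241. 255.] scene [280.7 210.6] [283.3 212. ]
0.01 0.016 wrist [396. 306.] [245. 306.] scene [288.9 208.2] [291.6 209.5]
0.025 -0.016 wrist [394. 248.] [247. 248.] scene [280.7 215.1] [283.4 216.5]
0.025 0.016 wrist [391. 295.] [250. 295.] scene [288.9 212.6] [291.6 214. ]
10.4083
```

View pics/s5c.png

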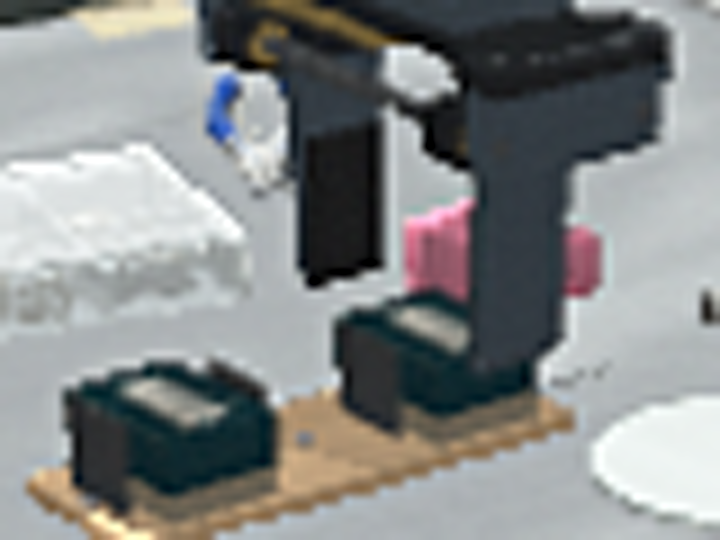

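Both views put the fingertips at about the reported TCP height, or 0–8 mm above it, instead of 25 mm below. The lateral centre is right. The grasp fingers are about 28 mm shorter than stated, so I'll go lower in steps while watching the force.

```bash
python3 - <<'E'
from station import r
from h import *
x,y=.580,.312
for z in (.024,.016,.010):
    r.servo_line([x,y,z],vel=.08); print(r.get_ee_pos()[2],r.get_ft_force().round(1))
r.gripper_to(.03); print("op",r.get_opening(),r.get_ee_pos(),r.get_ft_force(),r.get_clock())
if r.get_opening()>.05:
    r.servo_line([x,y,.05],vel=.12)
    print(r.get_opening(),r.get_ft_force(),r.get_clock())
    cv2.imwrite("pics/w6.png",r.get_image("wrist")); s=r.get_image("scene")
    cv2.imwrite("pics/s6c.png",cv2.resize(s[145:225,230:330],None,fx=7,fy=7,interpolation=cv2.INTER_CUBIC))
E
```

```text
0.02305426673265337 [0.9 0.3 1.1]
0.01543883245361843 [-0.5 -0.1  0.4]
0.009589633471284189 [0.5 0.3 0.4]
op 0.06188957888362951 [0.58000619 0.31201877 0.01010535] [-0.48299838  0.17924064  2.32865664] 11.7917
0.06167750620179401 [-0.25704292  0.35379504 -1.24850721] 12.275
```

View pics/s6c.png

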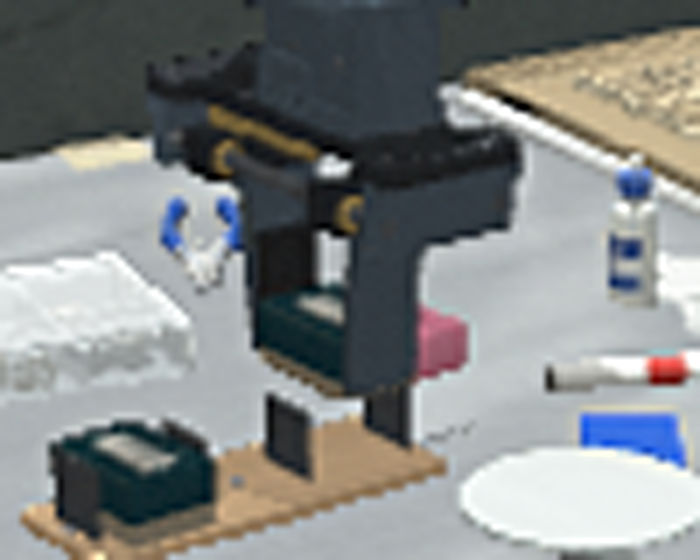

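View pics/w6.png

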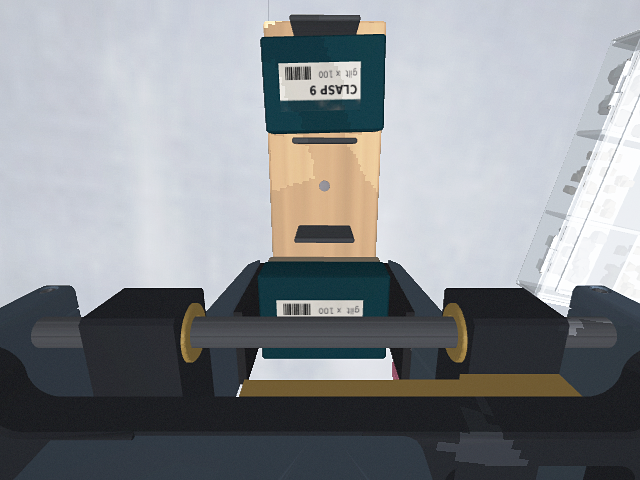

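The box is held at an opening of 62 mm, and its underside is at the reported TCP z. Next I'll check how it sits in the hand and set it on the left pan.

```bash
python3 - <<'E'
from station import r
from h import *
p=r.get_ee_pos(); c=r.camera_params("wrist")
q=ray(c,(324,263),.081); th=np.radians(6)
print("near lid edge along tool x from tcp",(q-p)@[np.cos(th),np.sin(th),0])
yaw=A+90; x,y=PL
r.servo_line([.575,.30,.13],vel=.25)
r.goto([x,y,.13],[180,0,yaw]); print(r.get_ee_pos(),r.get_eef_rot(),r.get_opening(),r.get_clock())
r.servo_line([x,y,.078],vel=.15)
for z in (.068,.057):
    r.servo_line([x,y,z],vel=.06); print(r.get_ee_pos()[2],r.get_ft_force().round(1))
cv2.imwrite("pics/w7.png",r.get_image("wrist")); s=r.get_image("scene")
cv2.imwrite("pics/s7c.png",cv2.resize(s[150:290,250:430],None,fx=4,fy=4,interpolation=cv2.INTER_CUBIC))
print(r.get_clock())
E
```

```text
near lid edge along tool x from tcp -0.026059156752236422
[0.56931349 0.10148101 0.12939006] [-1.79946304e+02 -1.58647727e-02  1.01732556e+02] 0.06194224631403658 13.9583
0.06803818374689136 [ 0.6 -0.8 -1.7]
0.05652862964461285 [-0.1  0.4  0.6]
15.2083
```

View pics/s7c.png

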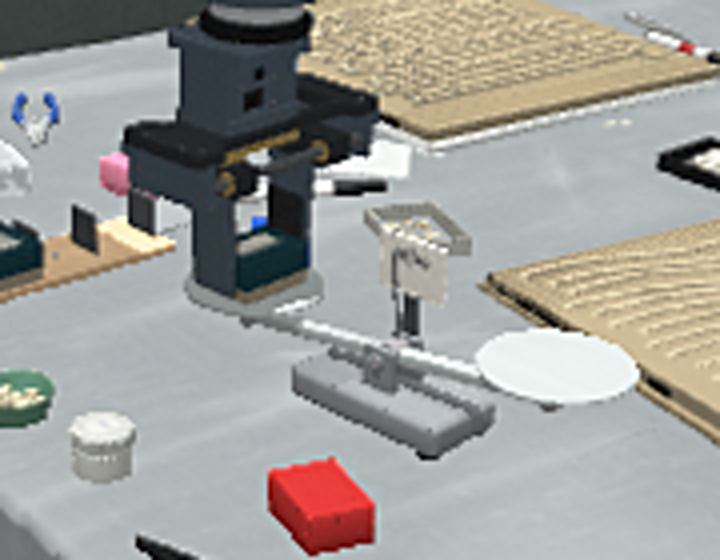

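View pics/w7.png

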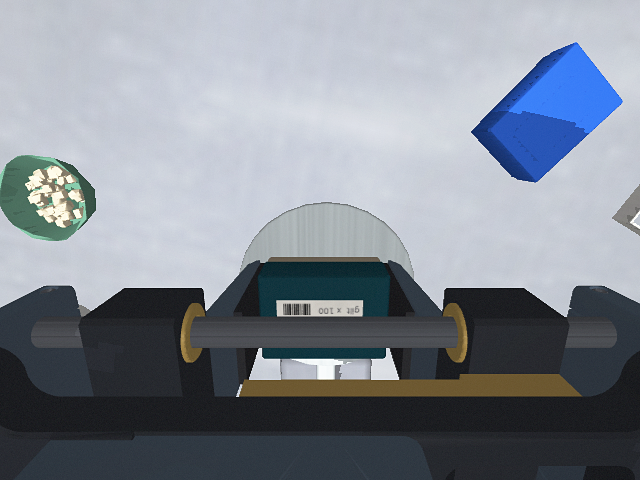

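The left pan is down with the box near its middle. I'll release, then fetch the second box.

```bash
python3 - <<'E'
from station import r
from h import *
r.gripper_to(.088); x,y=PL
r.servo_line([x,y,.12],vel=.2)
x,y=.472,.3015
r.goto([x,y,.10],[180,0,186.5]); r.servo_line([x,y,.010],vel=.12)
print(r.get_ee_pos(),r.get_ft_force().round(1))
r.gripper_to(.03); print(r.get_opening(),r.get_clock())
r.servo_line([x,y,.10],vel=.2)
print(r.get_opening(),r.get_ft_force(),r.get_clock())
cv2.imwrite("pics/w8.png",r.get_image("wrist")); s=r.get_image("scene")
cv2.imwrite("pics/s8c.png",cv2.resize(s[130:290,220:430],None,fx=3.6,fy=3.6,interpolation=cv2.INTER_CUBIC))
E
```

```text
[0.47246448 0.30156888 0.01054261] [ 0.3 -0.3  0.1]
0.06218897780166836 18.7333
0.06173862924154633 [ 0.42100922  0.51949533 -1.97373083] 19.3333
```

View pics/s8c.png

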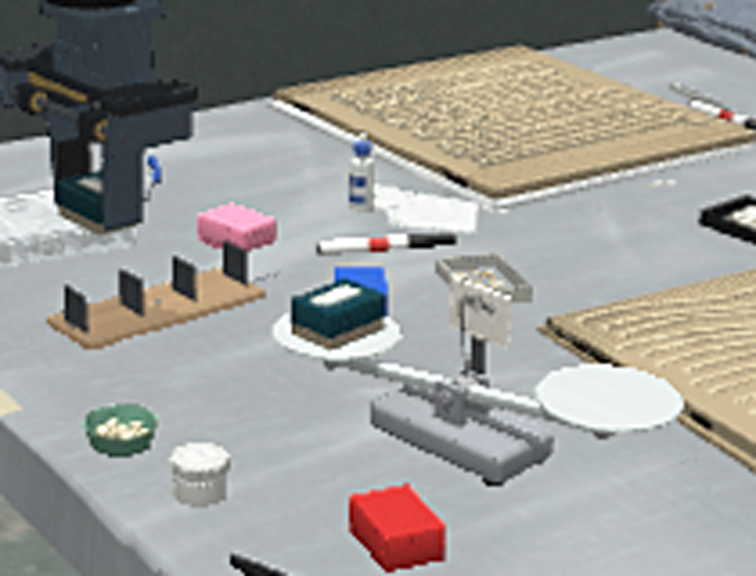

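View pics/w8.png

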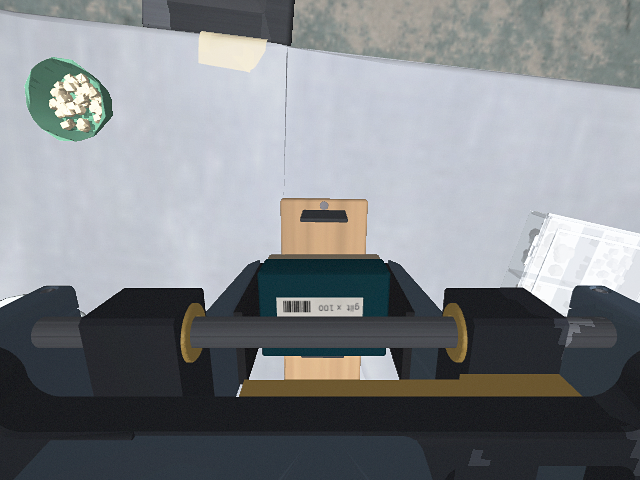

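```bash
python3 - <<'E'
from station import r
from h import *
x,y=.6210,-.1550
r.servo_line([.50,.27,.19],vel=.3)
r.goto([x,y,.18],[180,0,A+90]); print(r.get_ee_pos(),r.get_opening(),r.get_clock())
r.servo_line([x,y,.100],vel=.15); r.servo_line([x,y,.0905],vel=.05)
print(r.get_ee_pos(),r.get_ft_force().round(1))
cv2.imwrite("pics/w9.png",r.get_image("wrist"))
r.gripper_to(.088); print(r.get_clock())
r.servo_line([x,y,.16],vel=.2); r.pause(.7)
cv2.imwrite("pics/t10.png",r.get_image("top"))
s=r.get_image("scene");print(r.get_clock())
cv2.imwrite("pics/s10c.png",cv2.resize(s[130:290,220:430],None,fx=3.6,fy=3.6,interpolation=cv2.INTER_CUBIC))
E
```

```text
[ 0.62105256 -0.15372187  0.17991775] 0.061504945358110116 21.5417
[ 0.62093847 -0.15495841  0.090539  ] [-0.4 -0.2 -1.5]
23.2
24.5
```

View pics/s10c.png

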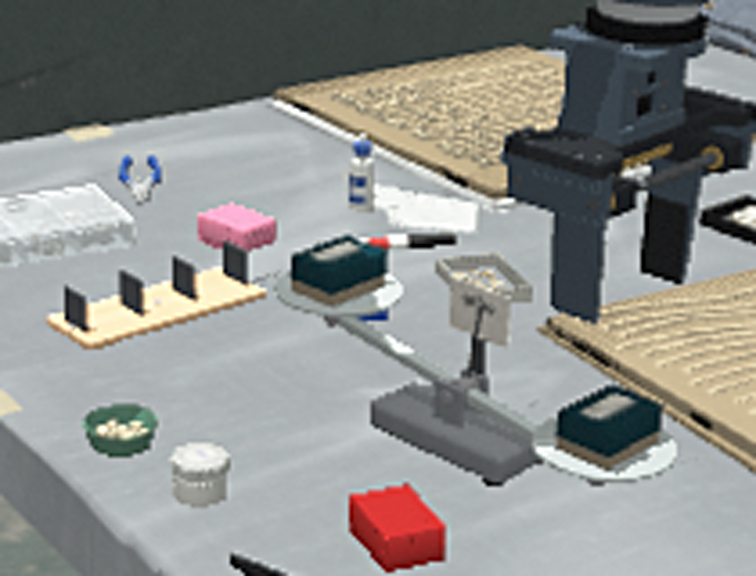

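View pics/t10.png

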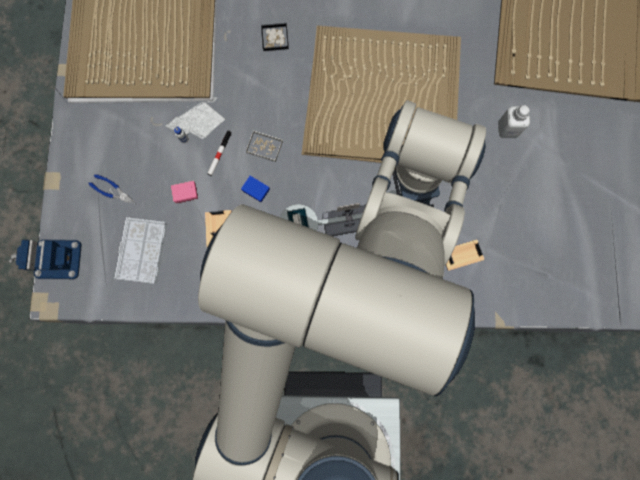

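View pics/w9.png

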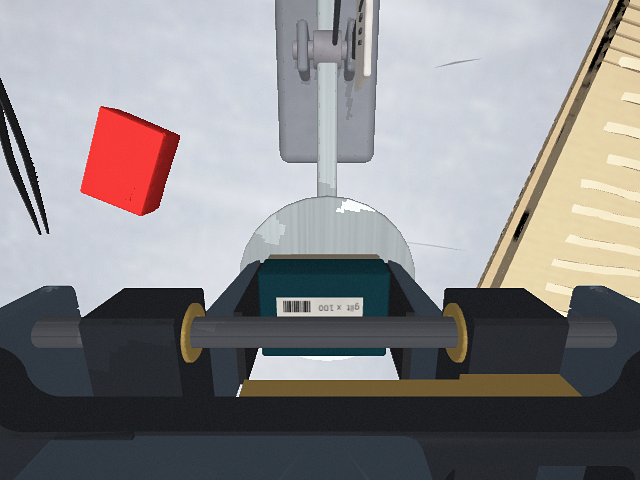

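The scene shows the right pan down with its box standing on it, and the left pan up. So the left box (the first one) is lighter. Next I'll look at it from above the left pan and measure it.

```bash
python3 - <<'E'
from station import r
from h import *
r.goto([.5695,.101,.24],[180,0,A+180]); r.gripper_to(.072)
c=r.camera_params("wrist"); im=r.get_image("wrist"); cv2.imwrite("pics/w11.png",im); np.savez("w11.npz",**c)
print(r.get_ee_pos(),r.get_clock())
m=cv2.morphologyEx(lidmask(im),cv2.MORPH_CLOSE,np.ones((15,15),np.uint8))
for q in meas(c,m[:330],.121,800): print("lid",q)
E
```

```text
[0.56952464 0.10084898 0.23993428] 26.125
lid (array([0.5679, 0.0985]), array([0.063 , 0.0438]), 11.6)
lid (array([ 0.604 , -0.1216]), array([0.0556, 0.0504]), 11.6)
```

View pics/w11.png

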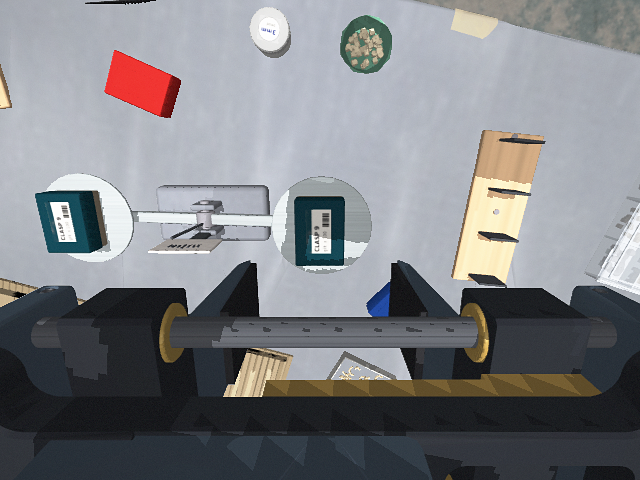

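```bash
python3 - <<'E'
from station import r
from h import *
x,y=.5693,.0995
r.servo_line([x,y,.13],vel=.2); r.servo_line([x,y,.0915],vel=.08); print(r.get_ee_pos(),r.get_ft_force().round(1))
r.gripper_to(.02); print(r.get_opening(),r.get_ee_pos(),r.get_clock())
if r.get_opening()>.038:
    r.servo_line([x,y,.20],vel=.2); print(r.get_opening(),r.get_ft_force().round(1))
    r.goto([.5106,-.3244,.15],[180,0,107.6]); print(r.get_opening(),r.get_ee_pos(),r.get_clock())
c=r.camera_params("wrist"); im=r.get_image("wrist"); cv2.imwrite("pics/w12.png",im); np.savez("w12.npz",**c)
cv2.imwrite("pics/t12.png",r.get_image("top"))
s=r.get_image("scene"); cv2.imwrite("pics/s12.png",s)
E
```

```text
[0.5694982  0.09952424 0.09177154] [-0.6 -0.  -0.3]
0.0448743768701965 [0.56940666 0.09950916 0.09159814] 27.9917
0.04479394893496579 [-0.1  0.8 -1.4]
0.04486382500494359 [ 0.51107995 -0.32340424  0.15003745] 30.2667
```

View pics/w12.png

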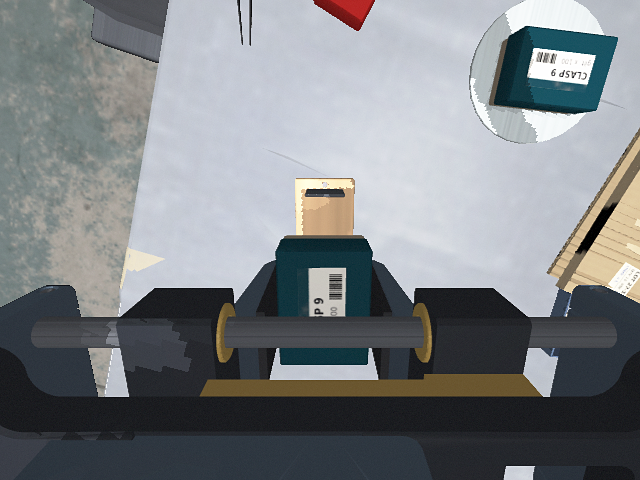

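View pics/s12.png

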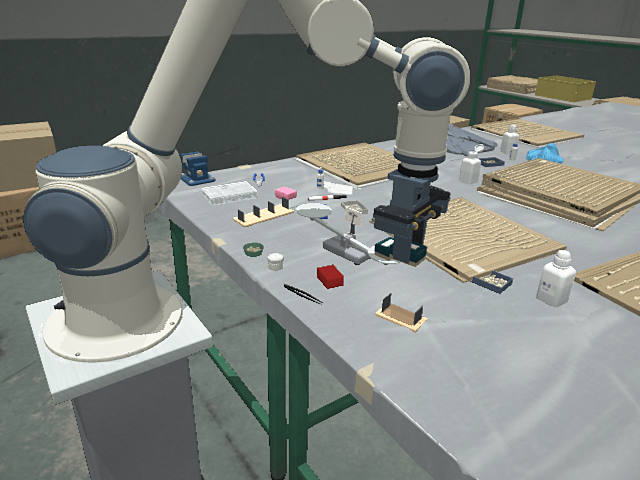

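```bash
python3 - <<'E'
from h import *
c=dict(np.load("w12.npz")); th=np.radians(17.6); ex=np.array([np.cos(th),np.sin(th),0]); ey=np.array([-np.sin(th),np.cos(th),0])
C=np.array([.5106,-.3244,0]); 
T=np.array([.5111,-.3234,0])
for n,uv,z in [("board end L",(295,179),.01),("board end R",(354,179),.01),("tabtop L",(304,190),.043),("tabtop R",(344,190),.043),("lid L",(281,238),.180),("lid R",(369,238),.180),("lidtop far L",(281,364),.18),("lidtop farR",(368,364),.18)]:
    q=ray(c,uv,z); print(n,"x",round((q-C)@ex,4),"y",round((q-C)@ey,4))
im=cv2.imread("pics/w12.png"); cv2.imwrite("pics/w12c.png",cv2.resize(im[165:385,250:400],None,fx=2.7,fy=2.7,interpolation=cv2.INTER_CUBIC))
E
```

```text
board end L x -0.0256 y 0.0496
board end R x 0.0289 y 0.0498
tabtop L x -0.0155 y 0.0437
tabtop R x 0.0178 y 0.0437
lid L x -0.0183 y 0.0395
lid R x 0.0209 y 0.0396
lidtop far L x -0.0203 y -0.0254
lidtop farR x 0.0229 y -0.0254
```

View pics/w12c.png

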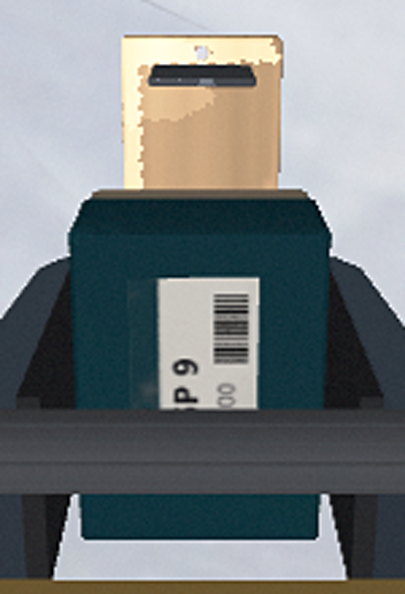

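```bash
python3 - <<'E'
from h import *
c=dict(np.load("w12.npz")); th=np.radians(17.6); ex=np.array([np.cos(th),np.sin(th),0]); ey=np.array([-np.sin(th),np.cos(th),0])
C=np.array([.5106,-.3244,0]); T=np.array([.5111,-.3234,0]); print("tcp",(T-C)@ex,(T-C)@ey)
for n,uv,z in [("lid L",(276.5,251),.180),("lid R",(372.3,251),.180),("far L",(280,364.5),.18),("farR",(368,364.5),.18),("tab front",(324,196.5),.043),("tab top back",(324,189),.043)]:
    q=ray(c,uv,z); print(n,"x",round((q-C)@ex,4),"y",round((q-C)@ey,4))
E
```

```text
tcp 0.0007789652246468658 0.0008020057224177423
lid L x -0.0205 y 0.0334
lid R x 0.0226 y 0.0335
far L x -0.0208 y -0.0257
farR x 0.023 y -0.0256
tab front x 0.0011 y 0.0383
tab top back x 0.0011 y 0.0445
```

In the wrist view the box sits about 2.5 mm towards the cradle's +y in the hand, and the pan measurement gave the same. I'll offset for that and lower it with force checks.

```bash
python3 - <<'E'
from station import r
from h import *
th=np.radians(17.6); ex=np.array([np.cos(th),np.sin(th),0]); ey=np.array([-np.sin(th),np.cos(th),0])
T=np.array([.5106,-.3244,0])+.0007*ex-.0020*ey
def at(z): return [T[0],T[1],z]
r.servo_line(at(.055),vel=.15)
c=r.camera_params("wrist"); im=r.get_image("wrist"); cv2.imwrite("pics/w13.png",im); np.savez("w13.npz",**c)
print(r.get_ee_pos(),r.get_clock())
E
```

```text
[ 0.51247028 -0.32646553  0.05601397] 31.25
```

View pics/w13.png

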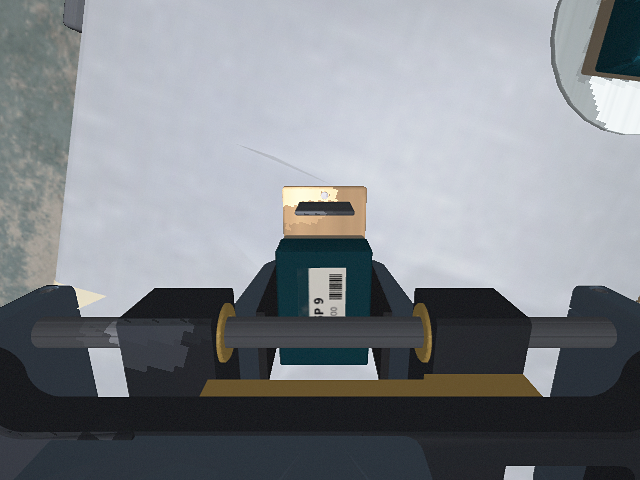

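```bash
python3 - <<'E'
from station import r
from h import *
th=np.radians(17.6); ex=np.array([np.cos(th),np.sin(th),0]); ey=np.array([-np.sin(th),np.cos(th),0])
T=np.array([.5106,-.3244,0])+.0007*ex-.0020*ey
def at(z): return [T[0],T[1],z]
r.servo_line(at(.017),vel=.08); print(r.get_ft_force().round(1))
for z in (.0145,.013,.012,.011,.010):
    r.servo_line(at(z),vel=.04); r.pause(.1); f=np.mean([r.get_ft_force() for _ in range(5)],0); print(z,r.get_ee_pos()[2].round(4),f.round(1))
    if f[2]>2.5: break
c=r.camera_params("wrist"); im=r.get_image("wrist"); cv2.imwrite("pics/w14.png",im); np.savez("w14.npz",**c)
s=r.get_image("scene"); cv2.imwrite("pics/s14c.png",cv2.resize(s[230:345,340:470],None,fx=6,fy=6,interpolation=cv2.INTER_CUBIC))
print(r.get_clock())
E
```

```text
[ 0.2  0.7 -0.7]
0.0145 0.0147 [-0.   0.   0.2]
0.013 0.013 [-0.1 -0.3 -1.1]
0.012 0.012 [-0.4  0.5 -1.1]
0.011 0.0116 [-2.9  3.3 10.7]
33.375
```

View pics/s14c.png

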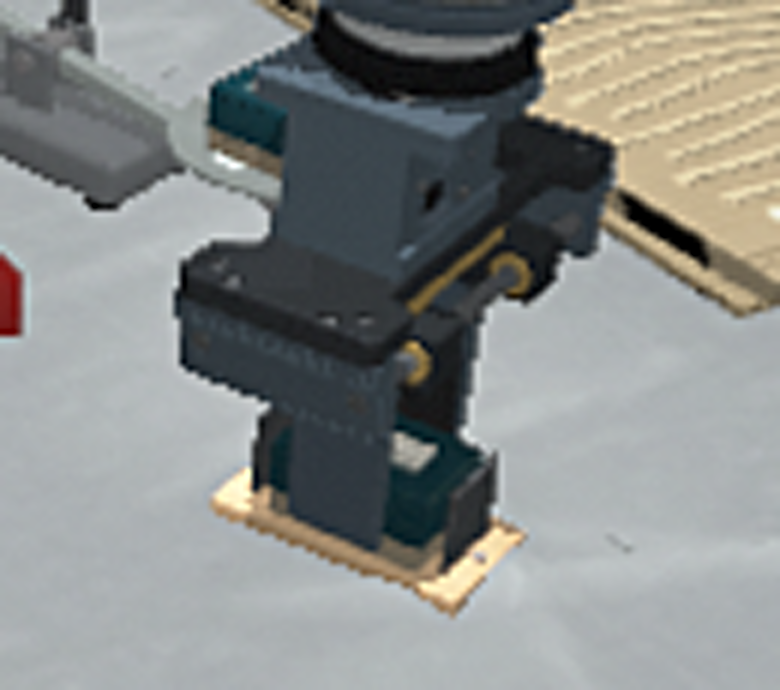

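View pics/w14.png

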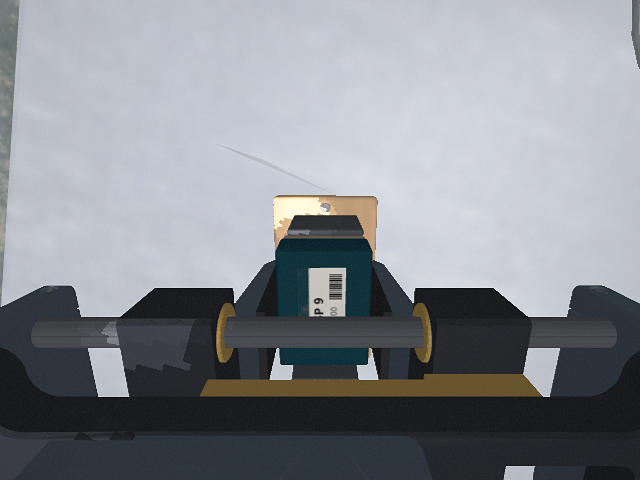

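It made contact at the predicted height, with the box between both tabs. I'll release, rise and check how well it's centred.

```bash
python3 - <<'E'
from station import r
from h import *
th=np.radians(17.6); ex=np.array([np.cos(th),np.sin(th),0]); ey=np.array([-np.sin(th),np.cos(th),0])
p=r.get_ee_pos()
r.gripper_to(.075); r.servo_line([p[0],p[1],.10],vel=.15)
q=np.array([p[0],p[1],.2])-.06*ey
r.servo_line(q.tolist(),vel=.2)
c=r.camera_params("wrist"); im=r.get_image("wrist"); cv2.imwrite("pics/w15.png",im); np.savez("w15.npz",**c)
s=r.get_image("scene"); cv2.imwrite("pics/s15c.png",cv2.resize(s[170:335,220:470],None,fx=3.2,fy=3.2,interpolation=cv2.INTER_CUBIC))
print(r.get_clock())
E
```

```text
35.5833
```

View pics/w15.png

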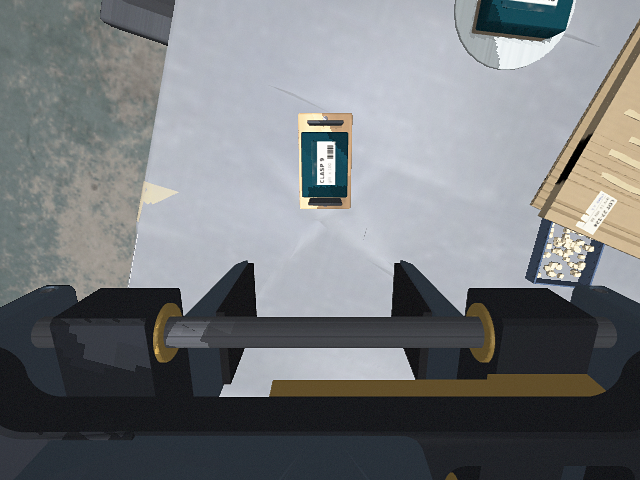

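View pics/s15c.png

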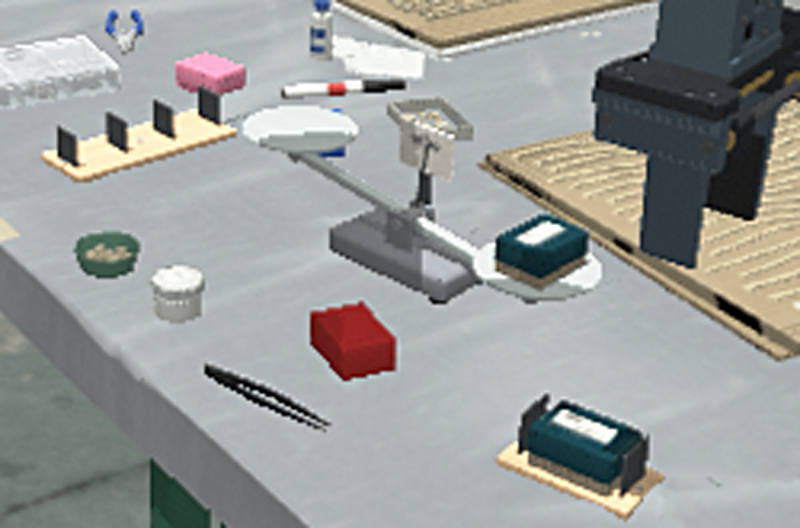

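```bash
python3 - <<'E'
from h import *
c=dict(np.load("w15.npz")); im=cv2.imread("pics/w15.png")
hsv=cv2.cvtColor(im,cv2.COLOR_BGR2HSV); H,S,V=[hsv[...,i].astype(int) for i in range(3)]
x0,y0=285,100; sl=(slice(100,222),slice(285,370))
m=(((S>50)&(H>5)&(H<30)&(V>90))|(V<90)).astype(np.uint8)
th=np.radians(17.6); ex=np.array([np.cos(th),np.sin(th)]); ey=np.array([-np.sin(th),np.cos(th)])
b=meas(c,cv2.morphologyEx(m,cv2.MORPH_CLOSE,np.ones((5,5),np.uint8))[sl],.01,500,(x0,y0)); print("board",b)
l=meas(c,cv2.morphologyEx(lidmask(im),cv2.MORPH_CLOSE,np.ones((9,9),np.uint8))[sl],.041,500,(x0,y0)); print("lid",l)
d=l[0][0]-b[0][0]; print("off x,y",d@ex,d@ey)
cv2.imwrite("pics/w15c.png",cv2.resize(im[sl],None,fx=6,fy=6,interpolation=cv2.INTER_CUBIC))
E
```

```text
board [(array([ 0.5117, -0.3229]), array([0.0554, 0.0973]), 17.5)]
lid [(array([ 0.5115, -0.324 ]), array([0.0434, 0.0602]), 17.6)]
off x,y -0.0005232450133841602 -0.0009880357564221163
```

View pics/w15c.png

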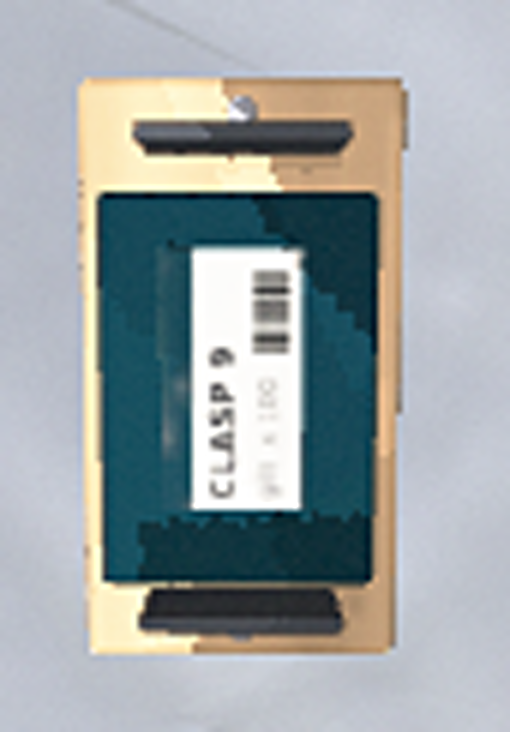

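The box is centred to within about 1 mm, level and fully seated. The heavy box stands on its lowered right pan, and the bystanders haven't moved. I'll hand in.

```bash
python3 - <<'E'
from station import r
print(r.get_ft_force().round(1),r.get_clock()); print(r.finish_job()); print(r.get_clock())
E
```

```text
[-1.2  0.3  0.5] 35.5833
the job is handed in; nothing more can be done
None
the job is handed in; nothing more can be done
```

The lighter box is now in the refill cradle and the heavier one is standing on its pan. I handed the job in at 35.6 s, within the 67 s limit.

- **Weighing:** I set the box from the rack's far place on the left pan and the one from the near place on the right pan. The right pan went down, so the far-place box on the left was the short-filled one. I gripped it across its 45 mm width and moved it to the cradle.
- **Last checks:** The lid centre is within about 1 mm of the cradle's centre (x −0.5 mm, y −1.0 mm). The floor was felt at the predicted height, with about 11 N on the wrist. The heavier box stands upright on the lowered right pan, and the robot is clear of everything. The pot, cup and tweezers look undisturbed in the scene view; I did not measure their positions again.
- **What disagreed:** The fingertips stood about 25–30 mm higher than the tool description says. The first two grasps therefore closed just above the box without visibly moving it. I corrected the height from two camera views and the next grasp held. The wrist and top cameras also differed by 3–4 mm, within their stated calibration, so I used values in between.

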